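# Hold the recessed reset button of a bench controller with the docked stylus

### The arm

A 6-joint arm with a two-finger parallel gripper is mounted at the origin on the work surface. World frame = base frame: x ahead of the robot, y to its left, z up, the work surface at z = 0. Lengths are in mm, angles in degrees, forces in N, time in s.
With the tool pointing down it reaches from about 275 to 775 mm from the base axis. Payload 14.6 kg.
Tool frame: the origin (TCP) lies between the finger pads; the fingertips stand 22 mm ahead of it and the grasp point (between the pads) lies 3 mm ahead of it (arm.tips_ahead is the distance from the TCP to the fingertips, in mm); z points along the fingers, y is the direction in which the jaws open and shut (so a half turn about z gives the same grasp; the last joint's range is limited). The gripper opens to 85 mm and grips with 20 to 120 N. Pads are 22 mm wide; open, the fingers measure 114 mm over their backs; the gripper's body (76 mm by 85 mm) begins 54 mm behind the grasp point. The pads swing forward as they close: fully open they stand 13 mm farther back than shut.
Start: joints at [-75.418, 15.075, -2.767, 72.158, 0, 81.102], TCP at [209.168, -481.536, 253.278] pointing down, gripper open.
Joint ranges: [-151.79, 151.79], [-50.71, 97.33], [-67.44, 78.34], [-121.81, 120.89], [-77.56, 73.72], [-180, 180]. Speed limits (degrees/s): [108.29, 108.29, 147.25, 159.86, 180, 180].

### API

Orientations are given as [roll, pitch, yaw] about the fixed x, y, z axes, in that order (R = Rz(yaw) Ry(pitch) Rx(roll)).
In Python, from bench import arm gives the robot as it stands.
- The arm moves only by the tool carry_out, never from a script. Its argument "targets" is a list of rows, each an object with "jaw": the opening, from 0 (shut) to 1 (fully open); "travel": the shift along the tool's x, y, z in m, a list of three; "dr": the turn, a rotation vector about the tool's x, y, z in rad, a list of three. In form: [{"jaw": jaw, "travel": [x, y, z], "dr": [ax, ay, az]}, ...]. A call has 1 to 12 rows; each row is the pose to reach, as a shift and turn from the pose measured when the call began, along the tool's axes at that moment; what a row does not reach only later rows make up. A row lasts 1/12 s, in which the tool goes at most 41.7 mm and 7.16 degrees, less where a joint would pass 70% of its speed; a pose out of reach is approached as far as the arm can. A call with a gripper value outside its range is refused whole. The fingers move at their own pace and stop on an object; "newtons" is the grip in N (left out, the last holds). Time passes only in rows, so rows that repeat a pose let the fingers close. It gives the time, the measured TCP pose, the force and the opening at its end, in the units of the state.
- arm.sense(): the state, without advancing time (a new reading comes with each control period).
- arm.snapshot(name): name is "side" or "top"; returns (picture, depth): 480x640x3 uint8, red, green, blue; 480x640 float32, mm along the optical axis (not along the pixel's ray), 0 where there is no reading.
- arm.calibration(name): a dict with "mtx" (3x3 intrinsics, pixels), "k1" (the pictures are not rectified: a ray, as slopes to the right and down, at radius r is drawn at 1 + k1 r^2 times it, then the intrinsics apply), "xyz" and "orientation" of the camera in the world. Camera axes: x right, y up, looking along -z (the intrinsics and any distortion apply to the point x, -y, -z); pixel columns grow to the right and rows downward; lengths in mm; the calibration is good to about 2 mm. A picture is of the moment at which its call begins. calibration takes no time and is no camera call.
- arm.hand_in(): hands the job in, once; it reports no verdict.
Trained networks look in the newest picture that a camera, given by its name, has taken for a name from the list of things; names that differ only in an ending like _2 or _b are one class to them, and where a whole thing is asked for, a point or a joint stands for the part that bears it (a point fixed in the world has none). Each returns a list of dicts, best first, with "conf" (0 to 1); they miss things now and then, are a little off and sometimes report something else, mostly with a low value. They report only what shows in the picture. A call takes as long as a camera call.
- arm.outline_of(camera, name): "region" (480x640 bool, what is visible of it) and "bbox" ([centre column, centre row, width, height] in pixels, round what is visible of it).
- arm.mark_of(camera, name): "at" ([column, row] in pixels: a listed point, or the origin of a listed thing).
The state is a dict: "time": time; "joints": joint angles; "joint_vel": joint speeds; "effort": joint torques, N m; "tcp_pos": TCP position; "eef_rot": TCP orientation; "wrist_force": force on the tool from outside, world axes, zero at the start; "ft_torque": the same for the moment, N m; "finger_gap": finger opening in mm.
Only numpy, scipy, OpenCV 4.12 (cv2) and the standard library are available. Lean on these libraries where they do the work, as an engineer would, in place of code of your own. Each camera call takes 0.05 s, during which the arm holds its last target. There are 200 camera calls.

### The job

Pull the slim square-handled reset stylus straight up out of its snug snap-in dock, put its tip down the round guard hole on top of the controller, and press the recessed reset button there all the way in. Finish while still gripping the stylus and holding the button down: do not let go. Leave the fat round-handled driver in the dock, do not press the button in the square guard, and leave the loose screwdriver and the small jar where they are.

Things in the scene. Friction and masses are not known exactly. Their poses are not given: they have to be found in the camera images.
- dock: Black dock block, 60 (x) x 135 (y) x 62 (z) mm, fixed; origin at the centre of its underside, z up. Two upright 17 mm round sockets in its top at y = +37.5 and -37.5 mm hold the stylus and the driver, in either order, each by sprung detents that let go with a straight upward pull of roughly 5 to 12 N within the first 15 mm; no lock or twist.
- stylus_handle (a point): Centre of the stylus's grey handle, a 14 x 14 mm square bar 64 mm long, flats along the dock's x and y, 98 mm above the table when docked. Axes: z up, from tip to handle. Below it a 26 mm wide flange (underside 36 mm below this point, resting on the dock), a 15 mm ball (48 mm below) and a 7 mm wide round shaft to the tip, 92 mm below. Whole stylus 124 mm, 35 to 70 g.
- stylus_tip (a point): Rounded tip of the stylus's shaft, on its axis, 92 mm below the handle's centre; at the start it is hidden in the dock and leaves it after 56 mm of lift.
- driver_handle (a point): Centre of the handle of the other docked tool, a driver with a fat round grey handle, 28 mm wide and 55 mm long (its top 121 mm above the table), standing 75 mm from the stylus. Its shaft is 12 mm wide. It stays in the dock.
- unit: Controller: aluminium box 160 (x) x 120 (y) x 44 (z) mm, fixed to the bench at any yaw; origin at the centre of its underside. On its top at x = -35 mm stand two black guards, 8 mm high and 34 mm across: a round one with a round hole at y = +30 mm and a square one with a square hole at y = -30 mm. Black cooling fins lie on the +x half of the top, 6 mm high.
- reset_hole (a point): Centre of the mouth of the round hole in the round guard, 52 mm above the table. The hole is 14 mm wide and vertical; the reset button's top lies 20 mm below this point (26 mm when fully in).
- power_hole (a point): Centre of the mouth of the 14 mm square hole in the square guard, same height; the power button lies 20 mm below it. Not to be pressed.
- reset_button (a joint): Travel of the reset button in m: 0 released, 0.006 fully in. A spring: 1.5 N to start it, 4.5 N fully in; it comes back when let go.
- power_button (a joint): Travel of the power button in the square guard, the same kind: 0 released, 0.006 fully in.
- screwdriver: Screwdriver 170 mm long lying on the bench between the dock and the controller; bystander.
- jar: Small jar, 44 mm wide, 60 mm high; origin under its centre; bystander.

How it is judged:
By the outcome, as a careful person would: the job done as asked, in the order asked, and still so for the second after the job is handed in, while the arm keeps its last pose, push and grip.
It also fails if it takes over 42 s, if anything falls off the work surface, if the arm or the gripper's body presses on something with over 40 N, if the wrist force passes 120 N, or if a joint passes its speed limit or range.

## Working session

There is one attempt and no reset: what is moved stays moved. The work goes in short steps, Python scripts to look and compute and a tool call to move; the robot and the scene stay as the last step left them, time stands still between calls to the robot, and variables do not carry over. Pictures are saved under pics/ and viewed, on a budget of 10 in all, crops included, one or two more only if the job needs it, and the job is handed in when it is done.

Besides the shell and the picture viewer there is one more tool, called as a command line: name --argument value ..., lists and objects as JSON in quotes. carry_out: Moves the arm, as the interface text tells. Its arguments: {"type":"object","properties":{"targets":{"type":"array"},"newtons":{"type":"number"}},"required":["targets"]}

```bash
ls; mkdir -p pics
cat > h.py <<'E'
import numpy as np, cv2
from scipy.spatial.transform import Rotation as R
from bench import arm
def cam(c):
    k=arm.calibration(c); return np.array(k['mtx'],float),k['k1'],np.array(k['xyz'],float),R.from_euler('xyz',k['orientation'],degrees=True).as_matrix()
def rays(c,px):
    K,k1,t,M=cam(c); px=np.asarray(px,float).reshape(-1,1,2)
    u=cv2.undistortPoints(px,K,np.array([k1,0,0,0,0.])).reshape(-1,2)
    return t,(M@np.c_[u[:,0],-u[:,1],-np.ones(len(u))].T).T
def atz(c,px,z):
    t,d=rays(c,px); return t+d*((z-t[2])/d[:,2])[:,None]
def tri(ca,pa,cb,pb):
    t1,d1=rays(ca,[pa]);t2,d2=rays(cb,[pb]); d1=d1[0];d2=d2[0]
    s=np.linalg.lstsq(np.c_[d1,-d2],t2-t1,rcond=None)[0]
    a,b=t1+s[0]*d1,t2+s[1]*d2
    return (a+b)/2,np.linalg.norm(a-b)
def cloud(c,depth,mask):
    v,u=np.nonzero(mask&(depth>0)); t,d=rays(c,np.c_[u,v]); return t+d*depth[v,u][:,None]
def proj(c,P):
    K,k1,t,M=cam(c); q=(np.atleast_2d(P)-t)@M; q=q*[1,-1,-1]
    return cv2.projectPoints(q,np.zeros(3),np.zeros(3),K,np.array([k1,0,0,0,0.]))[0].reshape(-1,2)
E
python3 - <<'E'
from h import *
for c in ('side','top'):
    k=arm.calibration(c); print(c,k['xyz'],k['orientation'],k['mtx'],k['k1'])
    p,d=arm.snapshot(c); np.save(c+'_d.npy',d); cv2.imwrite(f'pics/{c}0.png',p[:,:,::-1])
    for n in ('stylus_handle','driver_handle','reset_hole','power_hole','dock','unit','jar','screwdriver'):
        print(n,[(np.round(m['at'],1).tolist(),round(m['conf'],2)) for m in arm.mark_of(c,n)[:3]])
s=arm.sense(); print(s['tcp_pos'],s['eef_rot'],s['wrist_force'],s['time'])
E
```

```text
pics
side [ 569.80148334 -558.03063159  766.4634356 ] [39.74530838  0.22526456 -0.54511356] [[511.90978353   0.         319.28059517]
 [  0.         511.90978353 239.90343073]
 [  0.           0.           1.        ]] -0.05439319966610258
stylus_handle [([319.2, 410.7], 0.93)]
driver_handle [([311.2, 361.7], 0.86), ([301.0, 164.8], 0.62)]
reset_hole [([282.4, 178.5], 0.75)]
power_hole [([299.8, 166.7], 0.9)]
dock [([313.1, 412.8], 0.78)]
unit [([278.3, 185.7], 0.7)]
jar []
screwdriver [([273.0, 276.9], 0.97)]
top [470.90933864  -9.45481303 928.71905543] [  7.76473822  -0.26177296 -90.76964888] [[539.83998231   0.         319.82188954]
 [  0.         539.83998231 235.7827491 ]
 [  0.           0.           1.        ]] -0.0845513446646707
stylus_handle [([499.6, 243.8], 0.62)]
driver_handle [([458.0, 250.4], 0.79)]
reset_hole [([193.2, 290.0], 0.84)]
power_hole [([163.6, 266.7], 0.57)]
dock [([463.5, 251.6], 0.89)]
unit [([177.4, 297.8], 0.82)]
jar [([302.4, 179.0], 0.58)]
screwdriver [([314.1, 301.2], 0.68)]
[ 209.14955825 -481.55249038  253.281931  ] [1.79998718e+02 1.12762160e-03 2.34774802e+01] [-0.16419337  0.03026765 -0.76628916] 0.9
```

View pics/side0.png

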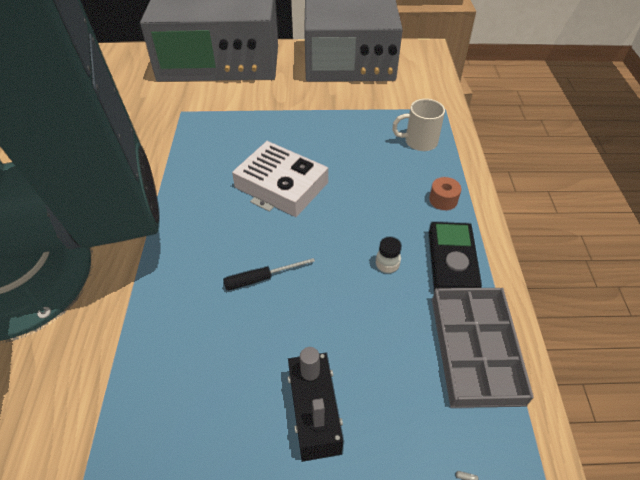

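View pics/top0.png

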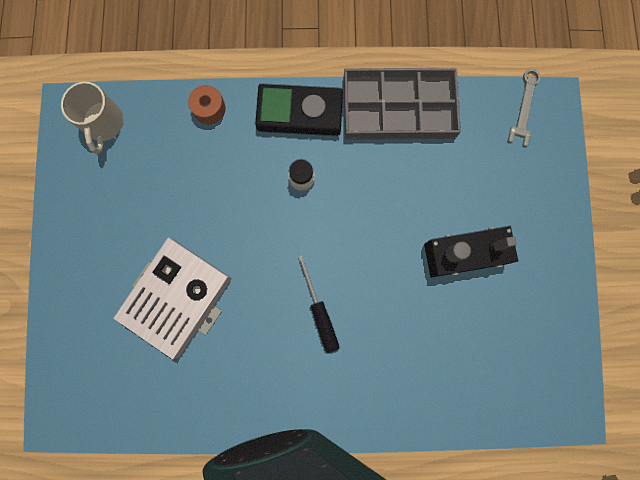

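Run:
```python
from h import *
D={'stylus':((319.2,410.7),(499.6,243.8),98),'driver':((311.2,361.7),(458,250.4),93.5),'reset':((282.4,178.5),(193.2,290),52),'power':((299.8,166.7),(163.6,266.7),52),'dock':((313.1,412.8),(463.5,251.6),0),'unit':((278.3,185.7),(177.4,297.8),0)}
for n,(a,b,z) in D.items():
    print(n,np.round(atz('side',[a],z)[0],1),np.round(atz('top',[b],z)[0],1),[np.round(x,1) for x in tri('side',a,'top',b)])
for c in('side','top'):
    d=np.load(c+'_d.npy')
    for n,zr in(('stylus_handle',(75,140)),('driver_handle',(75,130)),('dock',(55,66)),('unit',(38,70))):
        o=arm.outline_of(c,n)
        for m in o[:1]:
            P=cloud(c,d,m['region']); Q=P[(P[:,2]>zr[0])&(P[:,2]<zr[1])]
            print(c,n,round(m['conf'],2),m['bbox'],len(Q), np.round(np.percentile(P,[2,50,98],axis=0),0).tolist())
            if len(Q)>9: print('   rect',cv2.minAreaRect(Q[:,:2].astype(np.float32)), np.round(np.median(Q,0),1))
```

```text
stylus [ 569.5 -298.9   98. ] [ 567.8 -296.4   98. ] [array([ 568.9, -297.6,   94.3]), np.float64(1.3)]
driver [ 558.8 -225.    93.5] [ 558.9 -230.9   93.5] [array([ 558.5, -228.8,  101.1]), np.float64(0.8)]
reset [499.7 198.3  52. ] [504.2 191.8  52. ] [array([502.2, 189.5,  60.7]), np.float64(3.3)]
power [534.3 233.   52. ] [542.6 241.2  52. ] [array([538.5, 242.4,  44.8]), np.float64(9.4)]
dock [ 560.1 -264.1    0. ] [ 566.5 -265.3    0. ] [array([ 563.1, -264.8,    3.4]), np.float64(6.0)]
unit [486.7 231.2   0. ] [493.  230.9  -0. ] [array([489.9, 229.8,   2.1]), np.float64(6.2)]
side stylus_handle 0.68 [318.4, 415.4, 21.1, 34.5] 273 [[557.0, -313.0, 65.0], [568.0, -308.0, 94.0], [579.0, -296.0, 132.0]]
   rect ((568.358154296875, -303.466552734375), (14.130739212036133, 13.160243034362793), 8.366983413696289) [ 569.1 -308.1  116.9]
side driver_handle 0.79 [309.4, 364.6, 21.5, 35.8] 547 [[544.0, -242.0, 65.0], [557.0, -237.0, 117.0], [570.0, -217.0, 124.0]]
   rect ((556.44482421875, -229.38182067871094), (26.474105834960938, 26.930248260498047), 33.66194534301758) [ 556.8 -235.9
[... 803 characters left out ...]
3.5] 344 [[544.0, -241.0, 62.0], [556.0, -224.0, 119.0], [571.0, -216.0, 123.0]]
   rect ((557.3401489257812, -228.708251953125), (25.679367065429688, 25.952411651611328), 23.42803382873535) [ 556.1 -224.5  119.3]
top dock 0.9 [469.6, 250.3, 95.0, 56.2] 2367 [[526.0, -332.0, 0.0], [558.0, -262.0, 61.0], [599.0, -197.0, 65.0]]
   rect ((562.90478515625, -266.84503173828125), (67.0528564453125, 136.281982421875), 9.162598609924316) [ 559.9 -267.4   61.5]
top unit 0.57 [171.1, 298.7, 119.5, 122.4] 7026 [[409.0, 152.0, 1.0], [489.0, 227.0, 43.0], [575.0, 308.0, 52.0]]
   rect ((493.35986328125, 232.69155883789062), (122.40958404541016, 160.92625427246094), 56.345191955566406) [491.5 231.   43.4]
```

The side view shows the dock near (315,405): the square stylus handle is at (319,412) and the fat round driver at (310,362). In the top view the unit is at (172,298), with its round guard at (197,290) and square guard at (166,268). The jar and screwdriver are well clear.

Fitted values:
- Stylus: about (568.4, -303), with dock yaw about 8.9°
- Reset hole: about (505.5, 189)

I'll grip across the dock's x axis, so the tool yaw is about 98.9°.

carry_out --targets '[{"jaw":0.6,"travel":[0.2,-0.01,0.02],"dr":[0,0,-0.66]},{"jaw":0.6,"travel":[0.2,-0.01,0.02],"dr":[0,0,-0.66]},{"jaw":0.6,"travel":[0.2,-0.01,0.02],"dr":[0,0,-0.66]},{"jaw":0.6,"travel":[0.2,-0.01,0.02],"dr":[0,0,-0.66]},{"jaw":0.6,"travel":[0.2,-0.01,0.02],"dr":[0,0,-0.66]},{"jaw":0.6,"travel":[0.4006,-0.0206,0.04],"dr":[0,0,-1.316]},{"jaw":0.6,"travel":[0.4006,-0.0206,0.04],"dr":[0,0,-1.316]},{"jaw":0.6,"travel":[0.4006,-0.0206,0.04],"dr":[0,0,-1.316]},{"jaw":0.6,"travel":[0.4006,-0.0206,0.04],"dr":[0,0,-1.316]},{"jaw":0.6,"travel":[0.4006,-0.0206,0.04],"dr":[0,0,-1.316]},{"jaw":0.6,"travel":[0.4006,-0.0206,0.04],"dr":[0,0,-1.316]},{"jaw":0.6,"travel":[0.4006,-0.0206,0.04],"dr":[0,0,-1.316]}]'

```text
time: 2.3
tcp_pos: [569.7, -301.8, 212.4]
eef_rot: [-180.0, -0.0, 99.2]
wrist_force: [0.1, 0.1, -0.4]
finger_gap: 51.3
```

carry_out --targets '[{"jaw":0.6,"travel":[-0.001,-0.0015,0.02],"dr":[0,0,0.005]},{"jaw":0.6,"travel":[-0.001,-0.0015,0.04],"dr":[0,0,0.005]},{"jaw":0.6,"travel":[-0.001,-0.0015,0.06],"dr":[0,0,0.005]},{"jaw":0.6,"travel":[-0.001,-0.0015,0.075],"dr":[0,0,0.005]},{"jaw":0.6,"travel":[-0.001,-0.0015,0.088],"dr":[0,0,0.005]},{"jaw":0.6,"travel":[-0.001,-0.0015,0.098],"dr":[0,0,0.005]},{"jaw":0.6,"travel":[-0.001,-0.0015,0.108],"dr":[0,0,0.005]},{"jaw":0.6,"travel":[-0.001,-0.0015,0.108],"dr":[0,0,0.005]},{"jaw":0.6,"travel":[-0.001,-0.0015,0.108],"dr":[0,0,0.005]}]'

```text
time: 3.05
tcp_pos: [568.0, -303.2, 104.5]
eef_rot: [-179.9, -0.0, 98.9]
wrist_force: [-0.1, 0.1, 0.2]
finger_gap: 51.2
```

Run:
```python
from h import *
p,d=arm.snapshot('side'); cv2.imwrite('pics/s1.png',cv2.resize(p[330:480,230:430,::-1],None,fx=4,fy=4,interpolation=cv2.INTER_CUBIC))
s=arm.sense(); print(s['tcp_pos'],s['eef_rot'],s['wrist_force'],s['finger_gap'])
```

```text
[ 568.29697045 -303.28295461  105.03454494] [-1.79983787e+02 -1.01087929e-02  9.88821422e+01] [0.61637731 0.28131099 0.56391738] 51.317540698616185
```

View pics/s1.png

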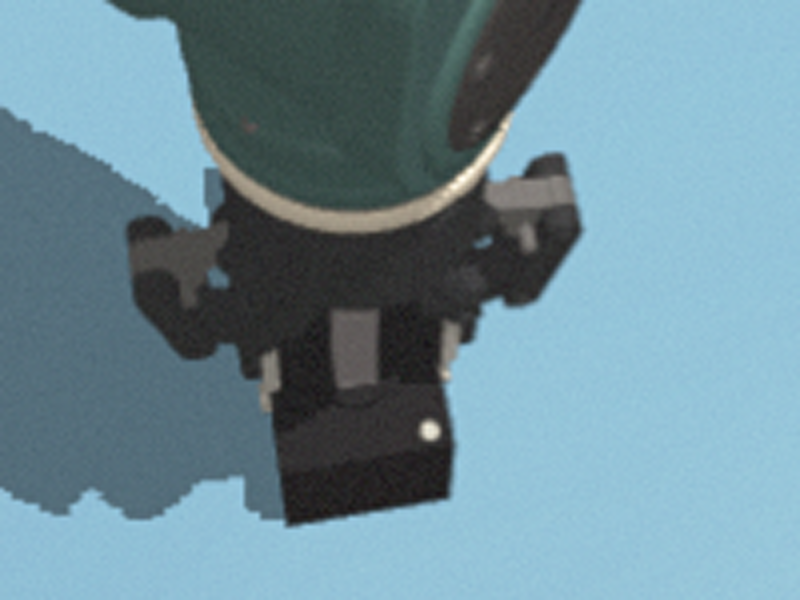

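The stylus handle, at (355,345) in the crop, sits midway between the two open fingers at x≈270 and 450. Closing on it now.

carry_out --targets '[{"jaw":0.3,"travel":[0,0,0],"dr":[0,0,0]},{"jaw":0.2,"travel":[0,0,0],"dr":[0,0,0]},{"jaw":0.1,"travel":[0,0,0],"dr":[0,0,0]},{"jaw":0,"travel":[0,0,0],"dr":[0,0,0]},{"jaw":0,"travel":[0,0,0],"dr":[0,0,0]},{"jaw":0,"travel":[0,0,0],"dr":[0,0,0]},{"jaw":0,"travel":[0,0,0],"dr":[0,0,0]},{"jaw":0,"travel":[0,0,0],"dr":[0,0,0]}]' --newtons 70

```text
time: 3.77
tcp_pos: [568.5, -303.4, 105.5]
eef_rot: [180.0, 0.0, 98.9]
wrist_force: [-1.5, 0.1, 7.1]
finger_gap: 12.6
```

carry_out --targets '[{"jaw":0,"travel":[0,0,-0.003],"dr":[0,0,0]},{"jaw":0,"travel":[0,0,-0.006],"dr":[0,0,0]},{"jaw":0,"travel":[0,0,-0.01],"dr":[0,0,0]},{"jaw":0,"travel":[0,0,-0.014],"dr":[0,0,0]},{"jaw":0,"travel":[0,0,-0.018],"dr":[0,0,0]},{"jaw":0,"travel":[0,0,-0.024],"dr":[0,0,0]},{"jaw":0,"travel":[0,0,-0.034],"dr":[0,0,0]},{"jaw":0,"travel":[0,0,-0.05],"dr":[0,0,0]},{"jaw":0,"travel":[0,0,-0.066],"dr":[0,0,0]},{"jaw":0,"travel":[0,0,-0.082],"dr":[0,0,0]},{"jaw":0,"travel":[0,0,-0.09],"dr":[0,0,0]},{"jaw":0,"travel":[0,0,-0.09],"dr":[0,0,0]}]'

```text
time: 4.77
tcp_pos: [569.2, -303.9, 197.8]
eef_rot: [179.8, 0.2, 98.9]
wrist_force: [-0.1, -0.4, -0.8]
finger_gap: 13.1
```

Run:
```python
from h import *
p,d=arm.snapshot('side'); cv2.imwrite('pics/s2.png',cv2.resize(p[300:480,210:450,::-1],None,fx=3.33,fy=3.33,interpolation=cv2.INTER_CUBIC))
s=arm.sense(); print(s['tcp_pos'],s['eef_rot'],s['wrist_force'],s['finger_gap'])
for n in('stylus_handle','stylus_tip','driver_handle'):
  m=arm.mark_of('side',n); print(n,m[:2], [atz('side',[x['at']],98)[0].round(1) for x in m[:1]])
t=np.array(s['tcp_pos']); print(proj('side',[t-[0,0,105.0-6-3]]))
```

```text
[ 568.82191462 -303.59292011  196.34751218] [1.79916238e+02 9.13851976e-02 9.88851454e+01] [ 0.42983336 -0.52837445  0.0601467 ] 12.913424050316173
stylus_handle [{'at': [316.8, 383.5], 'conf': 0.72}] [array([ 566.6, -260.2,   98. ])]
stylus_tip [{'at': [320.5, 414.8], 'conf': 0.9}] [array([ 571.2, -304.5,   98. ])]
driver_handle [] []
[[318.69169724 413.48062011]]
```

View pics/s2.png

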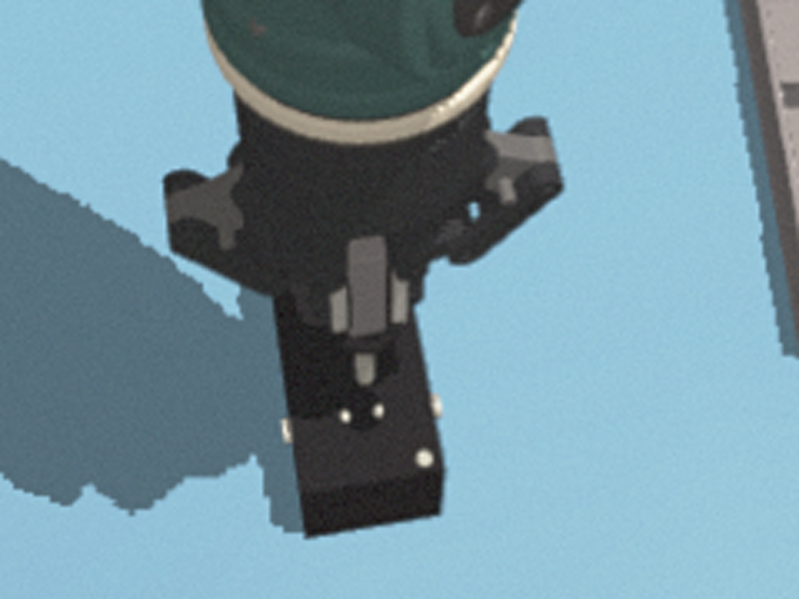

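The stylus is out of its socket. Its tip shows at about (365,383) in the crop, or (320,415) in the full image, within 1–2 px of the prediction. The driver is hidden behind the gripper. I'll raise the stylus so the tip clears the driver's 121 mm top, then carry it across.

carry_out --targets '[{"jaw":0,"travel":[0,0,-0.015],"dr":[0,0,0]},{"jaw":0,"travel":[0,0,-0.035],"dr":[0,0,0]},{"jaw":0,"travel":[0,0,-0.052],"dr":[0,0,0]},{"jaw":0,"travel":[0.008,0,-0.06],"dr":[0,0,0]},{"jaw":0,"travel":[0.03,0.001,-0.06],"dr":[0,0,0]},{"jaw":0,"travel":[0.06,0.002,-0.06],"dr":[0,0,0]},{"jaw":0,"travel":[0.09,0.003,-0.06],"dr":[0,0,0]},{"jaw":0,"travel":[0.12,0.004,-0.06],"dr":[0,0,0]},{"jaw":0,"travel":[0.15,0.005,-0.06],"dr":[0,0,0]},{"jaw":0,"travel":[0.18,0.005,-0.06],"dr":[0,0,0]},{"jaw":0,"travel":[0.205,0.006,-0.06],"dr":[0,0,0]},{"jaw":0,"travel":[0.22,0.006,-0.06],"dr":[0,0,0]}]'

```text
time: 5.97
tcp_pos: [539.1, -82.1, 254.0]
eef_rot: [-179.9, -0.1, 99.0]
wrist_force: [-0.1, 0.1, 0.0]
finger_gap: 13.3
```

carry_out --targets '[{"jaw":0,"travel":[0.015,0.0,0.0],"dr":[0,0,0]},{"jaw":0,"travel":[0.04,0.001,0.0],"dr":[0,0,0]},{"jaw":0,"travel":[0.07,0.002,0.0],"dr":[0,0,0]},{"jaw":0,"travel":[0.1,0.003,0.005],"dr":[0,0,0]},{"jaw":0,"travel":[0.13,0.004,0.015],"dr":[0,0,0]},{"jaw":0,"travel":[0.16,0.005,0.025],"dr":[0,0,0]},{"jaw":0,"travel":[0.19,0.006,0.035],"dr":[0,0,0]},{"jaw":0,"travel":[0.22,0.007,0.045],"dr":[0,0,0]},{"jaw":0,"travel":[0.247,0.008,0.055],"dr":[0,0,0]},{"jaw":0,"travel":[0.266,0.009,0.062],"dr":[0,0,0]},{"jaw":0,"travel":[0.273,0.0092,0.064],"dr":[0,0,0]},{"jaw":0,"travel":[0.273,0.0092,0.064],"dr":[0,0,0]}]'

```text
time: 6.97
tcp_pos: [504.7, 190.0, 189.4]
eef_rot: [-179.8, -0.1, 99.1]
wrist_force: [-0.5, -0.8, -0.9]
finger_gap: 12.7
```

Run:
```python
from h import *
for c in('side','top'):
  p,d=arm.snapshot(c); cv2.imwrite(f'pics/{c}3.png',p[:,:,::-1]); np.save(c+'3_d.npy',d)
  s=arm.sense(); t=np.array(s['tcp_pos'])
  print(c,t,s['eef_rot'],s['wrist_force'],s['finger_gap'])
  for n in('stylus_tip','reset_hole','power_hole'):
    m=arm.mark_of(c,n); print(n,[(np.round(x['at'],1),round(x['conf'],2)) for x in m[:2]])
  print('tip pred',proj(c,[t-[0,0,99]]),'hole pred',proj(c,[[505.7,188.6,52]]))
p=cv2.imread('pics/side3.png'); cv2.imwrite('pics/s3.png',cv2.resize(p[100:250,200:400],None,fx=4,fy=4,interpolation=cv2.INTER_CUBIC))
```

```text
side [505.19618343 189.09271145 189.97879869] [-1.79849991e+02 -6.60372715e-02  9.90319630e+01] [ 0.99219818 -0.42198368  0.27924734] 12.733371163254215
stylus_tip [(array([282.2, 166. ]), 0.89)]
reset_hole [(array([285.2, 179.2]), 0.81)]
power_hole [(array([298.6, 165.1]), 0.64)]
tip pred [[283.86835117 167.13724932]] hole pred [[285.20665342 181.81246725]]
top [505.8941617  188.0371436  190.73573677] [-1.79930901e+02 -7.63872228e-02  9.88903351e+01] [ 0.54506797  0.90358757 -0.7560507 ] 13.169082705847247
stylus_tip [(array([189.8, 290.3]), 0.39)]
reset_hole [(array([194.9, 289.2]), 0.72)]
power_hole [(array([164. , 270.2]), 0.93)]
tip pred [[189.78178916 287.94000286]] hole pred [[195.14491059 289.03378335]]
```

View pics/s3.png

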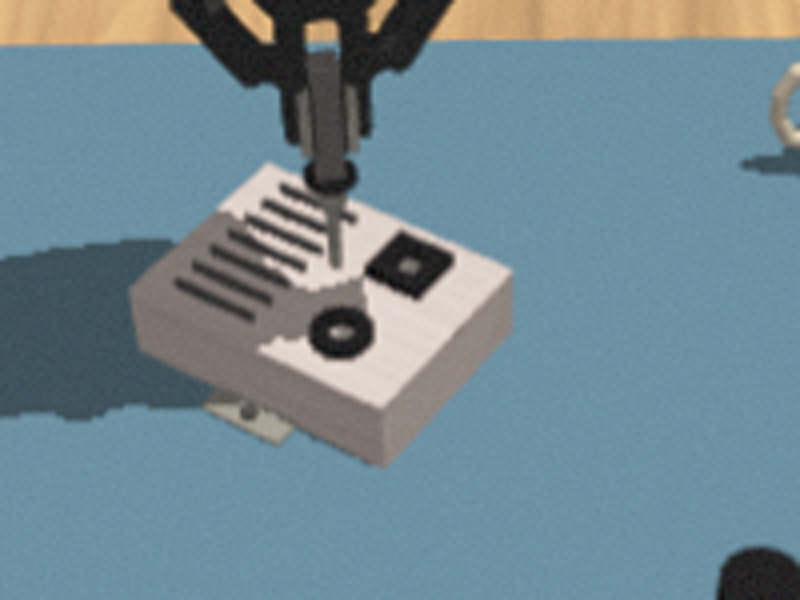

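The tip shows at crop (336,268), matching the prediction. The round guard's hole is at crop (342,332), about 1 px from its prediction. I'll refine the hole with blob fits before inserting.

Run:
```python
from h import *
for f,c,(u,v) in(('side0','side',(285.3,182.5)),('side3','side',(285.3,182.5)),('top0','top',(196,289.5)),('top3','top',(196,289.5))):
  g=cv2.imread(f'pics/{f}.png',0); x0,y0=int(u)-13,int(v)-13
  w=cv2.resize(g[y0:y0+27,x0:x0+27],None,fx=8,fy=8,interpolation=cv2.INTER_CUBIC)
  b=(w<75).astype(np.uint8)
  cs,h=cv2.findContours(b,cv2.RETR_CCOMP,cv2.CHAIN_APPROX_NONE)
  for k,q in enumerate(cs):
    if len(q)>30:
      e=cv2.fitEllipse(q); px=(np.array(e[0])+.5)/8-.5+[x0,y0]
      print(f,'hole' if h[0][k][3]>=0 else 'outer',px.round(2),np.round(np.array(e[1])/8,1),atz(c,[px],52)[0].round(1))
```

```text
side0 outer [284.85 182.9 ] [12.2 15.5] [505.1 185.5  52. ]
side0 hole [284.65 182.61] [3.7 6.4] [504.7 186.3  52. ]
side0 outer [296.48 169.71] [2.7 7.1] [527.6 224.   52. ]
side3 outer [284.72 182.59] [12.9 15.7] [504.8 186.4  52. ]
side3 hole [284.67 182.64] [3.7 6.4] [504.7 186.2  52. ]
side3 outer [296.5  169.72] [2.8 7. ] [527.7 224.   52. ]
top0 outer [196.22 289.46] [20.1 20.5] [505.  186.8  52. ]
top0 hole [196.3  289.46] [7.9 8.3] [505.  186.7  52. ]
top3 outer [183.68 294.4 ] [2.8 6.2] [497.2 207.2  52. ]
top3 outer [194.37 288.4 ] [19.4 26.7] [506.7 189.9  52. ]
top3 hole [190.62 287.77] [1.4 4.2] [507.8 196.   52. ]
top3 hole [196.28 289.46] [8.1 8.5] [505.  186.7  52. ]
```

carry_out --targets '[{"jaw":0,"travel":[-0.0015,-0.0006,0.0],"dr":[0,0,0]},{"jaw":0,"travel":[-0.0015,-0.0006,0.008],"dr":[0,0,0]},{"jaw":0,"travel":[-0.0015,-0.0006,0.016],"dr":[0,0,0]},{"jaw":0,"travel":[-0.0015,-0.0006,0.022],"dr":[0,0,0]},{"jaw":0,"travel":[-0.0015,-0.0006,0.028],"dr":[0,0,0]},{"jaw":0,"travel":[-0.0015,-0.0006,0.032],"dr":[0,0,0]},{"jaw":0,"travel":[-0.0015,-0.0006,0.033],"dr":[0,0,0]},{"jaw":0,"travel":[-0.0015,-0.0006,0.033],"dr":[0,0,0]}]'

```text
time: 8.03
tcp_pos: [505.2, 186.9, 157.3]
eef_rot: [-179.9, -0.1, 98.9]
wrist_force: [0.3, -0.1, -0.8]
finger_gap: 12.7
```

Run:
```python
from h import *
q=[]
for c in('side','top','side'):
  p,d=arm.snapshot(c); cv2.imwrite(f'pics/{c}4.png',p[:,:,::-1])
  s=arm.sense(); q.append(s['tcp_pos'])
t=np.mean(q,0); print(t,s['wrist_force'],s['eef_rot'])
for c in('side','top'): print(c,arm.mark_of(c,'stylus_tip')[:1],'tip pred',proj(c,[t-[0,0,99]]),'hole',proj(c,[[504.9,186.7,52]]))
a=cv2.imread('pics/side4.png')[150:210,250:320];b=cv2.imread('pics/top4.png')[260:320,160:230]
cv2.imwrite('pics/m4.png',cv2.resize(np.hstack([a,b]),None,fx=5.6,fy=5.6,interpolation=cv2.INTER_CUBIC))
```

```text
[505.46067884 186.90360109 157.78438277] [ 0.21248067  1.11110361 -0.47295061] [-1.79951519e+02 -8.41348118e-02  9.89139660e+01]
side [{'at': [284.5, 179.6], 'conf': 0.55}] tip pred [[284.87269178 179.93722418]] hole [[284.77585624 182.47550566]]
top [{'at': [195.1, 290.1], 'conf': 0.4}] tip pred [[195.24598662 289.01423251]] hole [[196.29893648 289.51658587]]
```

View pics/m4.png

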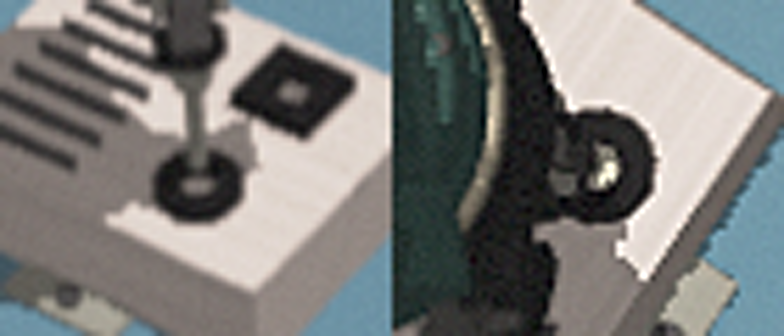

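In the side crop the tip at (197,168) is directly above the hole at (199,185). In the top crop, on the right, the hole at (600,168) is partly covered by the shaft, as expected. Inserting now.

carry_out --targets '[{"jaw":0,"travel":[0,0,0.005],"dr":[0,0,0]},{"jaw":0,"travel":[0,0,0.009],"dr":[0,0,0]},{"jaw":0,"travel":[0,0,0.013],"dr":[0,0,0]},{"jaw":0,"travel":[0,0,0.017],"dr":[0,0,0]},{"jaw":0,"travel":[0,0,0.02],"dr":[0,0,0]},{"jaw":0,"travel":[0,0,0.02],"dr":[0,0,0]},{"jaw":0,"travel":[0,0,0.02],"dr":[0,0,0]}]'

```text
time: 8.87
tcp_pos: [505.4, 186.9, 137.7]
eef_rot: [-179.9, -0.1, 98.9]
wrist_force: [0.5, 0.2, 0.2]
finger_gap: 13.1
```

Run:
```python
from h import *
for i in range(3):
  p,d=arm.snapshot('side'); s=arm.sense(); print(np.round(s['tcp_pos'],1),np.round(s['wrist_force'],2),np.round(s['eef_rot'],2))
cv2.imwrite('pics/s5.png',cv2.resize(p[130:220,230:340,::-1],None,fx=6,fy=6,interpolation=cv2.INTER_CUBIC))
```

```text
[505.5 186.9 138. ] [ 0.28 -0.95  0.09] [-1.7995e+02 -8.0000e-02  9.8910e+01]
[505.6 186.9 138.1] [ 0.16  0.12 -0.77] [-1.7997e+02 -8.0000e-02  9.8910e+01]
[505.6 186.9 138.1] [-0.14  0.79 -0.81] [-1.7997e+02 -8.0000e-02  9.8910e+01]
```

View pics/s5.png

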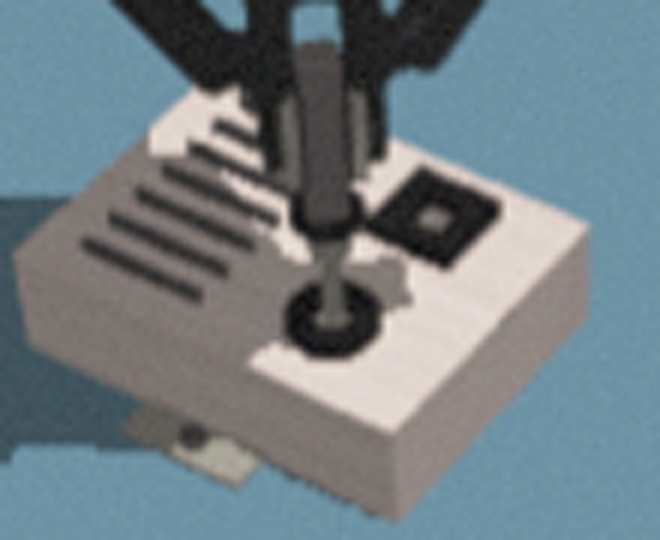

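The shaft at crop (332,300) is inside the round guard with no contact force. Now pressing: the button should meet the tip at TCP z≈131 and be fully in at about 125.

carry_out --targets '[{"jaw":0,"travel":[0,0,0.003],"dr":[0,0,0]},{"jaw":0,"travel":[0,0,0.006],"dr":[0,0,0]},{"jaw":0,"travel":[0,0,0.008],"dr":[0,0,0]},{"jaw":0,"travel":[0,0,0.01],"dr":[0,0,0]},{"jaw":0,"travel":[0,0,0.011],"dr":[0,0,0]},{"jaw":0,"travel":[0,0,0.012],"dr":[0,0,0]},{"jaw":0,"travel":[0,0,0.012],"dr":[0,0,0]},{"jaw":0,"travel":[0,0,0.012],"dr":[0,0,0]}]'

```text
time: 9.68
tcp_pos: [505.7, 187.0, 126.2]
eef_rot: [-180.0, -0.1, 98.9]
wrist_force: [-1.2, 0.2, 3.7]
finger_gap: 13.4
```

Run:
```python
from h import *
for i in range(3):
  p,d=arm.snapshot('side'); s=arm.sense(); print(np.round(s['tcp_pos'],1),np.round(s['wrist_force'],2),s['finger_gap'])
```

```text
[505.7 187.  126.2] [-0.18 -0.76  3.21] 13.145835781393302
[505.7 187.  126.2] [ 0.25 -0.38  4.04] 12.626663428083411
[505.7 187.  126.2] [ 0.   -0.6   2.05] 12.96438183657118
```

carry_out --targets '[{"jaw":0,"travel":[0,0,0.001],"dr":[0,0,0]},{"jaw":0,"travel":[0,0,0.002],"dr":[0,0,0]},{"jaw":0,"travel":[0,0,0.0025],"dr":[0,0,0]},{"jaw":0,"travel":[0,0,0.003],"dr":[0,0,0]},{"jaw":0,"travel":[0,0,0.003],"dr":[0,0,0]},{"jaw":0,"travel":[0,0,0.003],"dr":[0,0,0]}]'

```text
time: 10.33
tcp_pos: [506.0, 187.0, 124.2]
eef_rot: [179.9, -0.1, 98.9]
wrist_force: [-3.0, -0.1, 18.4]
finger_gap: 12.9
```

Run:
```python
from h import *
for i in range(4):
  p,d=arm.snapshot('side'); s=arm.sense(); print(np.round(s['tcp_pos'],1),np.round(s['wrist_force'],2),s['finger_gap'])
```

```text
[506.  187.  124.2] [-3.25 -0.87 19.06] 12.865462429814457
[506.  187.  124.2] [-2.16 -0.3  18.89] 12.883521062512514
[505.9 187.1 124.1] [-3.04 -1.05 18.55] 12.993958766417386
[506.  187.  124.2] [-3.98 -1.1  18.14] 12.624163164249191
```

The force jumped from about 3 N to 18.5 N within 2 mm, at the expected bottom height (TCP z 124.2 against about 125). So the button is fully in, and the force is steady. One last look before handing in.

Run:
```python
from h import *
p,d=arm.snapshot('side'); cv2.imwrite('pics/s6.png',p[:,:,::-1])
```

```text
(no output)
```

View pics/s6.png

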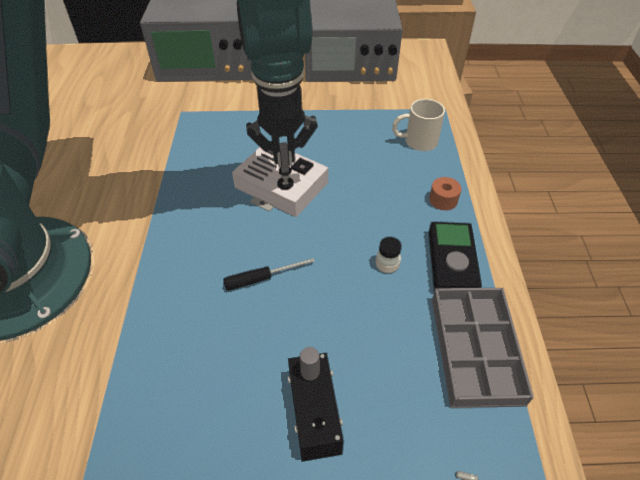

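The driver is still docked at (310,362) and the stylus socket at (319,424) is empty. The jar and screwdriver haven't moved, and the stylus is in the round guard at (286,182).

```bash
python3 -c "
from bench import arm
print(arm.hand_in()); s=arm.sense(); print(s['time'],s['tcp_pos'],s['wrist_force'])"
```

```text
the job is handed in; nothing more can be done
None
the job is handed in; nothing more can be done
```

I pulled the stylus straight up out of the dock, put its tip down the round guard hole and pressed the reset button all the way in. I handed in at about 10.6 s, still gripping the stylus and holding the button down; no verdict was reported.

- **Button:** the upward force rose from about 3 N on the spring to a steady 18–19 N within 2 mm. The tool stood at z ≈ 124 mm, within 1 mm of the height expected for a fully pressed button. I can't read the button's travel directly, so this rests on force and height.
- **Scene:** the last picture shows the driver still in the dock, the square guard untouched, and the screwdriver and jar where they were.
- **Small disagreements:** the hole position differed by about 2 mm between the fit from the box outline and the hole seen directly. I aimed close to the directly seen position, and the tip entered without touching. The finger gap read about 13 mm on the 14 mm handle. The sideways force while pressing was about 3 N.

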